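Grease the polishing spindle

TASK

First turn the dose dial of the polishing spindle so that its white line points at the long mark of the scale. Then take the grease gun out of its cup, press its coupler squarely, in line, onto the leaning grease nipple until it snaps on, and keep pushing so that the nipple stays sunk at least halfway into its spring; finish while still gripping the gun and holding it pushed in. Leave the wax bar, the jar and the caliper where they are.

Things in the scene. Friction and masses are not known exactly. Their poses are not given: they have to be found in the camera images.
- spindle: Polishing spindle fixed to the bench. Origin on the bench, z up. Steel plate 150 (x) x 290 (y, from -120 to +170) x 12 mm. At (0,-60) mm a grey bearing block 66 x 46, 74 mm high, the grease nipple on top; shaft along y at height 50 with a felt wheel 64 mm in diameter near y -150, its end at y -195; at (0,110) an aluminium block 96 x 96, top 37 mm high, with the dose dial.
- dose_dial (a joint): Dose dial's angle, rad, 0 to 5, grows clockwise seen from above; light friction, stays where left. At 0 its grip bar lies along the spindle's x and the white line on the bar's top points to the spindle's -x; at 2.60 the line points at the long mark. Starts at 0.3 to 1.8.
- dose_dial_grip (a point): Point on the dial's vertical axis, inside its grip bar, 74 mm above the bench, at (0,110) mm in the spindle's frame. The black dial is a disc 44 mm in diameter with an upright grip bar on it, 42 mm long, 14 mm thick, from 51 to 81 mm above the bench; its x axis runs along the bar, the white line lies on its -x half.
- dial_mark (a point): Long mark of the dial's scale: a black raised bar 13 x 4 mm, far thicker and longer than the fine ticks, on the aluminium block, 41.5 mm out from the dial's axis. The point is its middle, 38 mm above the bench.
- nipple_tip (a point): Centre of the nipple's flat tip, about 115 mm above the bench; moves with it. Brass stem 11 mm in diameter, 36 mm out of its steel boss (22 mm in diameter). Its z axis points outward along the stem, 0.45 rad from vertical, leaning to the spindle's -x. Two sprung balls stick out 4 mm sideways, 7 mm below the tip; pressing the coupler over them takes about 6 N.
- nipple (a joint): How far the nipple is sunk along its own axis, m: 0 out, 0.010 at its end stop, 0.005 halfway. Return spring: about 9 N to start, 13 N at 5 mm, 17 N at 10 mm; it springs back when let go.
- grease_gun: Straight round push-type grease gun, 137 mm long, 0.25 kg, loose, standing mouth down in its cup. Origin: centre of the mouth; z runs from mouth to end cap. From the mouth: steel coupler 29 mm in diameter to 26 mm, neck 18 to 54 mm, aluminium barrel 30 in diameter from 58 to 124 mm (grip it here, at about 95 mm), dark cap 22 in diameter.
- gun_seat (a point): Bottom of the coupler's bore, on the gun's axis 20 mm from the mouth, with the gun's axes. The nipple's tip rests here when fully on; it is snapped on when within 3 mm of it. Bore: flared mouth 22 mm wide, narrowing to 15 at 5 mm deep, lip to 8 mm, then 21 wide to the bottom.
- gun_stand: Wooden cup that holds the grease gun upright: foot 64 mm in diameter, cup 41 mm outside, 33 mm inside, rim 45 mm above the bench, the gun's mouth stands 6 mm above the bench. Fixed to the bench; origin under its centre.
- tray: Small wooden tray 90 x 70 x 25 mm with scraps, fixed to the bench, not needed. Origin under its centre.
- wax_bar: Dark green wax cylinder 28 mm in diameter, 70 mm high, standing, not to be moved. Origin under its centre.
- jar: Glass jar with a steel lid, 56 mm in diameter, 75 mm high, not to be moved. Origin under its centre.
- caliper: Steel caliper lying flat, 200 mm along its x, jaws 60 mm wide, not to be moved. Origin under its middle.
There are look-alikes about, which are no part of the job. Of the things that look like the grease_gun, the largest one is meant.

How it is judged:
On the way, in this order (a step that is already met when the one before it is completed fails the run):
1. the dose dial's white line points at the long mark (value of joint dose_dial between 2.48 and 2.72 rad), for 0.3 s.
2. the gripped gun's coupler is snapped squarely onto the nipple (z of gun_seat in the frame of nipple_tip below 0.003 m and distance between gun_seat and nipple_tip below 0.005 m and angle between the z axis of grease_gun and the z axis of nipple_tip, either way round below 0.15 rad and contact force between the fingers and grease_gun above 2 N), for 0.1 s.
At the end, for the whole second after the job is handed in: Dial within 0.12 rad of the long mark; bore bottom within 3 mm of the nipple tip along the nipple (5 mm in all), gun within 0.15 rad of the nipple axis; gun gripped by the fingers and at rest, pushing the spindle with over 6 N, the nipple sunk more than 4.2 mm (all of step 1 and all of step 2 and value of joint nipple above 0.0042 m and contact force between grease_gun and spindle above 6 N and linear speed of grease_gun below 0.02 m/s); the arm keeps its last pose, push and grip.
It fails at once if the wax bar was moved more than 30 mm (distance of wax_bar from where it was at the start of the episode above 0.03 m).
It fails at once if the jar was moved more than 30 mm (distance of jar from where it was at the start of the episode above 0.03 m).
It fails at once if the caliper was moved more than 30 mm (distance of caliper from where it was at the start of the episode above 0.03 m).
It also fails if it takes over 72 s, if anything falls off the work surface, if the arm or the gripper's body presses on something with over 40 N, if the wrist force passes 120 N, or if a joint passes its speed limit or range.

ROBOT

A 7-joint arm with a two-finger parallel gripper is mounted at the origin on the work surface. World frame = base frame: x ahead of the robot, y to its left, z up, the work surface at z = 0. Lengths are in m, angles in rad, forces in N, time in s.
With the tool pointing down it reaches from about 0.4 to 0.85 m from the base axis. Payload 10.4 kg.
Tool frame: the origin (TCP) lies at the very end of the fingers, on their centre line; the grasp point (between the pads) lies 19 mm behind it (r.pinch_z is the distance from the TCP to the grasp point, in m); z points along the fingers, y is the line along which they close (so a half turn about z gives the same grasp; the last joint's range is limited). The gripper opens to 87 mm and grips with 3 to 60 N. Pads are 19 mm wide; open, the fingers measure 117 mm over their backs; the gripper's body (75 mm by 190 mm) begins 51 mm behind the grasp point.
Start: joints at [-1.151, 0.332, -0.065, 1.46, 0.022, 1.35, -0.088], TCP at [0.268, 0.565, 0.2] pointing down, gripper open.
Joint ranges: [-2.6, 2.6], [-0.5, 2.12], [-1.47, 1.34], [0.16, 2.42], [-1.27, 4.41], [0.06, 2.06], [-2.6, 2.6]. Speed limits (rad/s): [2.22, 2.22, 2.79, 2.79, 3.14, 3.14, 3.14].

INTERFACE

Orientations are given as a unit quaternion [x, y, z, w].
In Python, from bench import r, camera gives the robot as it stands. The module is installed in compiled form; this text tells all that it offers.
- The arm moves only by the shell command python3 -m pendant 'ROWS' [FORCE]. ROWS is JSON, a list of rows, each an object with "dp": the shift along the tool's x, y, z as a fraction of full scale, a list of three; "rotation": the turn, a rotation vector about the tool's x, y, z as a fraction of full scale, a list of three; "jaw": the opening, from 0 (shut) to 1 (fully open). A call has 1 to 8 rows; each row is the pose to reach, as a shift and turn from the pose commanded when the call began, along the tool's axes at that moment, turning the shorter way round; what a row does not reach only later rows make up. Full scale, the value 1, is 0.15 m for a shift and 2 pi rad for a turn. A row lasts 1/8 s, in which the tool goes at most 62.5 mm and 10.7 degrees, less where a joint would pass 70% of its speed; a pose out of reach is approached as far as the arm can. A call with a number of a shift or a turn outside -1 to 1 is refused whole. A call with a gripper value outside its range is refused whole. The fingers move at their own pace and stop on an object; FORCE is the grip in N (left out, the last holds). Time passes only in rows, so rows that repeat a pose let the fingers close. It gives the time, the measured TCP pose, the force, the opening and the grip force at its end, in the units of the state.
- r.read_state(): the state, without advancing time (a new reading comes with each control period).
- camera(name): name is "side" or "top"; returns a dict with "image" (400x640x3 uint8, red, green, blue), "z_map" (400x640 float32, m along the optical axis (not along the pixel's ray), 0 where there is no reading), "mtx" (3x3 intrinsics, pixels), "T" (4x4, takes a point from camera to world coordinates). Camera axes: x right, y down, z forward; pixel columns grow to the right and rows downward; lengths in m; the calibration is good to about 2 mm. A picture is of the moment at which its call begins.
- r.close_job(): hands the job in; it is judged then, once.
The state is a dict: "time": time; "joint_positions": joint angles; "joint_vel": joint speeds; "joint_torque": joint torques, N m; "ee_pos": TCP position; "eef_rot": TCP orientation; "ft_force": force on the tool from outside, world axes, zero at the start; "torque": the same for the moment, N m; "width": finger opening in m; "grip_force": force on a finger pad.
Only numpy, scipy, OpenCV 4.12 (cv2) and the standard library are available. Lean on these libraries where they do the work, as an engineer would, in place of code of your own. Each camera call takes 0.05 s, during which the arm holds its last target. There are 200 camera calls.

## Working session

There is one attempt and no reset: what is moved stays moved. The work goes in short steps, Python scripts to look and compute and a shell command to move; the robot and the scene stay as the last step left them, time stands still between calls to the robot, and variables do not carry over. Pictures are saved under pics/ and viewed, at most 10 in all, crops included, and the job is handed in when it is done.

```bash
mkdir -p pics; python3 - <<'E'
from bench import r,camera
import cv2,numpy as np
for n in("top","side"):
    c=camera(n); cv2.imwrite(f"pics/{n}0.png",cv2.cvtColor(c["image"],cv2.COLOR_RGB2BGR))
    np.savez(f"{n}0.npz",**{k:c[k] for k in("image","z_map","mtx","T")})
    print(n,c["mtx"].round(1).tolist(),c["T"].round(3).tolist(),(c["z_map"]>0).mean())
s=r.read_state();print({k:np.round(v,4).tolist() for k,v in s.items()},r.pinch_z)
E
```

```text
top [[515.9, 0.0, 316.0], [0.0, 515.9, 204.3], [0.0, 0.0, 1.0]] [[0.004, -0.998, 0.065, 0.517], [-1.0, -0.004, 0.008, -0.002], [-0.008, -0.065, -0.998, 1.475], [0.0, 0.0, 0.0, 1.0]] 0.9961640625
side [[398.0, 0.0, 313.0], [0.0, 398.0, 203.6], [0.0, 0.0, 1.0]] [[-0.984, -0.081, 0.156, 0.44], [-0.176, 0.51, -0.842, 0.955], [-0.012, -0.856, -0.516, 0.671], [0.0, 0.0, 0.0, 1.0]] 0.99605078125
{'time': 0.1, 'joint_positions': [-1.1506, 0.3328, -0.0647, 1.4608, 0.0216, 1.3499, -0.0885], 'joint_vel': [-0.0003, -0.0004, -0.0007, -0.0024, 0.0006, -0.002, 0.002], 'joint_torque': [0.0014, -62.4551, 0.0246, -39.0718, -0.0614, 0.0367, 0.0001], 'ee_pos': [0.2676, 0.5644, 0.1997], 'eef_rot': [0.2196, 0.9756, -0.0006, -0.0001], 'ft_force': [-0.1668, 0.7788, 0.0391], 'torque': [-0.0272, 0.0232, -0.0133], 'grip_force': 0.0, 'width': 0.0871} 0.0187
```

View pics/top0.png

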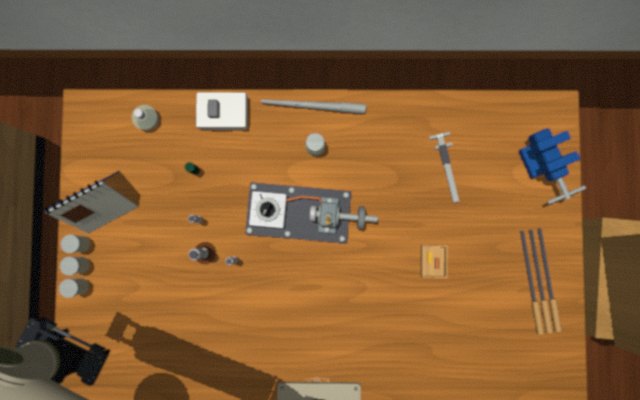

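View pics/side0.png

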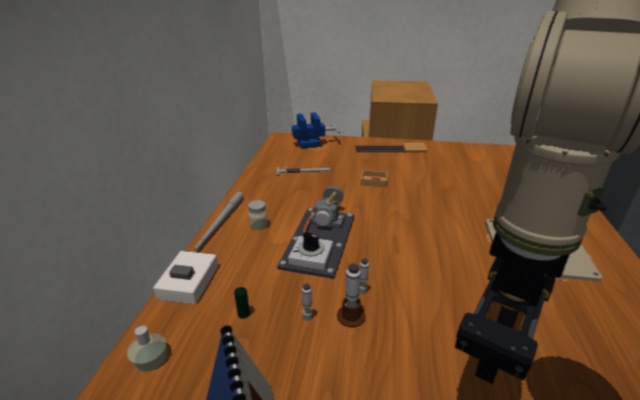

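Top view: dial (267,209), nipple about (328,214), gun in its cup (200,254), look-alikes (195,218) and (232,261). The side view agrees: gun (352,290). Next I zoom in.

```bash
cat > h.py <<'E'
import numpy as np,cv2
def load(n): return dict(np.load(n))
def ray(c,u,v):
    d=c["T"][:3,:3]@np.linalg.inv(c["mtx"])@np.array([u,v,1.]); return c["T"][:3,3],d
def plane(c,u,v,z):
    o,d=ray(c,u,v); return o+d*(z-o[2])/d[2]
def cloud(c):
    v,u=np.mgrid[:400,:640]; p=np.stack([u,v,np.ones_like(u)],-1)@np.linalg.inv(c["mtx"]).T*c["z_map"][...,None]
    return p@c["T"][:3,:3].T+c["T"][:3,3]
def tri(a,b):
    A=np.zeros((3,3));q=np.zeros(3)
    for o,d in(a,b):
        d=d/np.linalg.norm(d);P=np.eye(3)-np.outer(d,d);A+=P;q+=P@o
    return np.linalg.solve(A,q)
def pix(c,p):
    q=c["T"][:3,:3].T@(np.asarray(p)-c["T"][:3,3]);q=c["mtx"]@q;return q[:2]/q[2]
E
python3 - <<'E'
from h import *
t=load("top0.npz");s=load("side0.npz")
f=lambda c,x,y,w,h,k:cv2.resize(cv2.cvtColor(c["image"][y:y+h,x:x+w],cv2.COLOR_RGB2BGR),None,fx=k,fy=k,interpolation=cv2.INTER_CUBIC)
a=f(t,180,170,200,100,4)
b=np.hstack([f(s,265,170,100,75,4),f(s,290,250,100,75,4)])
cv2.imwrite("pics/crop1.png",np.vstack([a,b[:200*1]]) if 0 else np.vstack([a,b])[:600])
for nm,c in(("t",t),("s",s)):
    P=cloud(c)
    print(nm,"bench z",np.median(P[300:330,300:330,2]) if nm=="t" else np.median(P[250:280,420:440,2]))
P=cloud(t)
# gun top
for (x0,x1,y0,y1) in((185,216,240,268),(180,205,208,228),(222,242,250,270),(310,345,195,235),(250,285,190,228)):
    R=P[y0:y1,x0:x1];z=R[...,2];m=z>z.max()-.012
    print((x0,y0),"maxz",z.max().round(4),"xy",R[m][:,:2].mean(0).round(4),m.sum())
E
```

```text
t bench z 5.573807931424923e-06
s bench z 0.0013725998939912443
(185, 240) maxz 1.4753 xy [ 0.517 -0.002] 3
(180, 208) maxz 1.4753 xy [ 0.517 -0.002] 4
(222, 250) maxz 1.4753 xy [ 0.517 -0.002] 1
(310, 195) maxz 1.4753 xy [ 0.517 -0.002] 7
(250, 190) maxz 1.4753 xy [ 0.517 -0.002] 2
```

View pics/crop1.png

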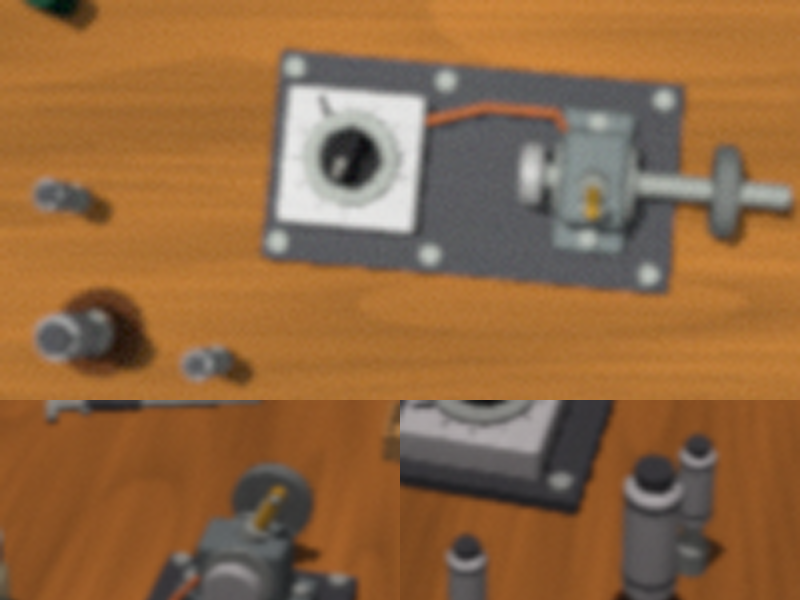

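The crop shows the long mark at px (261,196), with the white line pointing down-left of the dial centre. The brass nipple is at (328,220), leaning down the image, and the gun's cap is at (194.5,254). Now I measure precisely.

```bash
python3 - <<'E'
from h import *
t=load("top0.npz");s=load("side0.npz");P=cloud(t);I=t["image"].astype(int)
hsv=cv2.cvtColor(t["image"],cv2.COLOR_RGB2HSV)
# plate: low-saturation pixels region
m=((hsv[...,1]<90)).astype(np.uint8);M=np.zeros_like(m);M[175:250,240:355]=m[175:250,240:355]
M=cv2.morphologyEx(M,cv2.MORPH_OPEN,np.ones((15,15)))
cs=max(cv2.findContours(M,0,1)[0],key=cv2.contourArea)
rc=cv2.minAreaRect(cs);print("plate px",rc)
c=np.array([plane(t,u,v,.012) for u,v in cv2.boxPoints(rc)])[:,:2];print(c.round(4).tolist())
(cen,(w,h),_)=cv2.minAreaRect((c*1000).astype(np.float32));print("size",w,h)
d=sorted([(np.linalg.norm(c[i]-c[(i+1)%4]),c[i]-c[(i+1)%4]) for i in range(4)],key=lambda a:-a[0])[:2]
yv=d[0][1]-d[1][1] if d[0][1]@d[1][1]<0 else d[0][1]+d[1][1]; yv*=np.sign(yv[1]);yv/=np.linalg.norm(yv)
xv=np.array([yv[1],-yv[0]]);yaw=np.arctan2(xv[1],xv[0])
org=c.mean(0)-yv*.025;print("yaw",yaw,"origin",org,"dial",org+yv*.11,"block",org-yv*.06)
# white block
Mb=(hsv[...,2]>180)&(hsv[...,1]<60);Mb[:,:]&=False if 0 else True
B=np.zeros_like(m);B[180:240,240:292]=((hsv[...,2]>150)&(hsv[...,1]<60))[180:240,240:292]
B=cv2.morphologyEx(cv2.morphologyEx(B,cv2.MORPH_CLOSE,np.ones((3,3))),cv2.MORPH_OPEN,np.ones((7,7)))
cb=max(cv2.findContours(B,0,1)[0],key=cv2.contourArea);rb=cv2.minAreaRect(cb)
bc=np.array([plane(t,u,v,.037) for u,v in cv2.boxPoints(rb)])[:,:2];print("white block centre",bc.mean(0),[np.linalg.norm(bc[i]-bc[i-1]).round(4) for i in range(4)], "ang",[np.arctan2(*(bc[i]-bc[i-1])[::-1]).round(3) for i in range(4)])
np.set_printoptions(linewidth=200)
g=hsv[...,2];print("dial V");print(g[200:220,256:280])
print("mark V");print(g[189:203,252:272])
print("gun Z mm");print((P[238:272,184:216,2]*1000).astype(int)[::1])
E
```

```text
plate px ((298.4815673828125, 212.54251098632812), (101.95682525634766, 51.85734939575195), 5.04245138168335)
[[0.5271, 0.2094], [0.6743, 0.1983], [0.6496, -0.0913], [0.5029, -0.0784]]
size 290.643310546875 147.5933380126953
yaw -0.08429914007260958 origin [0.58635753 0.03458935] dial [0.59561946 0.14419874] block [ 0.58130557 -0.02519758]
white block centre [0.59651578 0.14597643] [np.float64(0.0963), np.float64(0.096), np.float64(0.0967), np.float64(0.0959)] ang [np.float64(1.484), np.float64(-0.078), np.float64(-1.658), np.float64(3.059)]
dial V
[[225 226 222 213 204 198 195 192 191 190 182 177 176 181 190 190 193 196 188 191 206 220 222 222]
 [222 222 208 198 197 195 192 180 174 162 147 133 132 155 168 182 192 196 194 190 201 213 215 216]
 [214 213 204 195 190 183 167 149 127 108  89  77  82  99 123 151 175 189 195 194 195 199 209 219]
 [211 207 199 191 181 157 123  97  74  55  53  42  50  52  67 103 141 172 192 195 191 190 201 217]
 [214 200 197 188 167 127  84  60  51  40  44  42  49  40  33  55  97 138 174 189 190 183 191 211]
 [205 195 194 180 148 100  65  51  44  50  45  45 
[... 2070 characters left out ...]
222 225 223 219 217 221 220 221 224]
 [197 226 229 230 228 228 228 217 182 152 169 202 214 215 206 201 204 205 208 213]
 [198 226 229 229 228 229 228 221 197 162 165 180 197 199 200 194 194 193 194 193]
 [203 223 227 227 229 227 228 223 207 186 186 191 192 194 193 189 192 191 189 187]
 [211 227 227 226 225 226 222 213 204 198 195 192 191 190 182 177 176 181 190 190]
 [215 227 224 223 222 222 208 198 197 195 192 180 174 162 147 133 132 155 168 182]
 [219 226 223 218 214 213 204 195 190 183 167 149 127 108  89  77  82  99 123 151]]
gun Z mm
[[ 3  0 -2 ... -6  2 -6]
 [ 5  3 -2 ...  0  2 -2]
 [-2  1 -1 ...  3 -1 -3]
 ...
 [ 0 -2  3 ...  2  0  0]
 [ 2 -1  0 ... -1  2  0]
 [-1 -1  6 ...  0  5  1]]
```

```bash
python3 - <<'E'
from h import *
t=load("top0.npz");s=load("side0.npz");P=cloud(t);Q=cloud(s)
V=cv2.cvtColor(t["image"],cv2.COLOR_RGB2HSV)[...,2].astype(float)
D=np.array([.596,.145]);yaw=-.084
print("disc dark centre @51",plane(t,266.9,209,.051).round(4))
w=V[207:216,261:268]-75;w[w<0]=0
yy,xx=np.mgrid[207:216,261:268];u,v=(xx*w).sum()/w.sum(),(yy*w).sum()/w.sum()
L=plane(t,u,v,.081)[:2];d=L-D;print("line",u,v,L,"r",np.hypot(*d))
ang=lambda d:(np.arctan2(*(-d)[::-1])*-1+yaw)%(2*np.pi)  # cw from spindle -x
print("dial angle",ang(d))
w=205-V[193:198,258:263];w[w<0]=0;yy,xx=np.mgrid[193:198,258:263];u,v=(xx*w).sum()/w.sum(),(yy*w).sum()/w.sum()
Mk=plane(t,u,v,.038)[:2];print("mark",u,v,Mk,np.hypot(*(Mk-D)),ang(Mk-D))
def clus(P,m,lo,hi):
    k=m&(P[...,2]>lo)&(P[...,2]<hi);q=P[k];return k.sum(),np.median(q,0).round(4),q.min(0).round(3),q.max(0).round(3)
def box(x0,x1,y0,y1):
    m=np.zeros((400,640),bool);m[y0:y1,x0:x1]=1;return m
print("gun top cap",clus(P,box(185,216,240,268),.12,.16));print("gun side",clus(Q,box(338,366,258,325),.06,.16))
print("foot top",clus(P,box(190,218,240,268),.004,.03))
print("nip top",clus(P,box(318,338,205,232),.09,.13));print("nip side",clus(Q,box(320,345,185,206),.09,.13))
hs=cv2.cvtColor(t["image"],cv2.COLOR_RGB2HSV);hq=cv2.cvtColor(s["image"],cv2.COLOR_RGB2HSV)
for n,h,(x0,x1,y0,y1) in(("t",hs,(318,338,205,232)),("s",hq,(320,345,185,206))):
    k=(h[...,1]>110)&(h[...,0]>12)&(h[...,0]<30)&(h[...,2]>80)&box(x0,x1,y0,y1)
    yy,xx=np.nonzero(k);print(n,k.sum(),list(zip(xx,yy)) if k.sum()<90 else '')
np.set_printoptions(linewidth=220,threshold=10**6)
print((P[240:268,186:216,2]*1000).astype(int))
E
```

```text
disc dark centre @51 [0.5958 0.1452 0.051 ]
line 263.2444987775061 212.4119804400978 [0.5848474  0.15187542] r 0.013101604551876568
dial angle 0.46845340264343543
mark 260.6873156342183 195.7227138643068 [0.63364258 0.16428056] 0.04229307361038374 2.584232161378463
gun top cap (np.int64(111), array([0.4738, 0.3219, 0.1379]), array([0.46, 0.31, 0.12]), array([0.487, 0.339, 0.151]))
gun side (np.int64(565), array([0.4722, 0.3348, 0.1048]), array([0.453, 0.237, 0.061]), array([0.49 , 0.342, 0.145]))
foot top (np.int64(207), array([0.4787, 0.3152, 0.0069]), array([0.433, 0.29 , 0.004]), array([0.509, 0.368, 0.03 ]))
nip top (np.int64(37), array([ 0.5612, -0.023 ,  0.1103]), array([ 0.553, -0.031,  0.09 ]), array([ 0.575, -0.015,  0.121]))
nip side (np.int64(38), array([ 0.5634, -0.019 ,  0.1042]), array([ 0.554, -0.022,  0.09 ]), array([ 0.575, -0.014,  0.118]))
t 22 [(np.int64(327), np.int64(217)), (np.int64(328), np.int64(217)), (np.int64(327), np.int64(218)), (np.int64(328), np.int64(218)), (np.int64(329), np.int64(218)), (np.int64(327), np.int64(219)), (np.int64(328), np.int64(219)),
[... 4072 characters left out ...]
5    1    3    0    5    7    9    6    8    4    6    3    5    3   -6    0    2    0]
 [   1    0    3   -1   -3    4    2    2   -2   -6    0    3    3   -2    0    0    1    0   -4   -7    2    0    1    0   -3    4    1   -5   -2    0]
 [   0    2    1    0    3    0   -2    6    0   -5   -3    6    2   -2    3   -2    3    0   -2    0    3   -2    5    4    0    0   -1    2    1    2]
 [  -5    0    2    0    2    0    5   -2    0    1   -3    0    0   -2    1    3    0    1    0   -5    0    1    6   -1    8    5   -3    0   -4   -2]
 [   1    0    1    4   -5    1    6    2   -1   -5    5   -1   -3    0    0    4   -1    5   -1    3    0   -4    1    0   -1    1   -5    3   -1   -5]]
```

```bash
cat > g.py <<'E'
import sys,numpy as np
from bench import r
from scipy.spatial.transform import Rotation as R
def rot(az,lean=0,leanaz=0):
    # tool z down (leaned: tip pointing toward leanaz by `lean`), tool y at azimuth az
    M=np.column_stack([np.cross([np.cos(az),np.sin(az),0],[0,0,-1]),[np.cos(az),np.sin(az),0],[0,0,-1]])
    ax=np.array([np.sin(leanaz),-np.cos(leanaz),0.])
    return R.from_rotvec(ax*lean)*R.from_matrix(M)
def need(p,Rt):
    s=r.read_state();Rc=R.from_quat(s["eef_rot"])
    d=Rc.inv().apply(np.array(p)-s["ee_pos"]);w=(Rc.inv()*Rt).as_rotvec()
    print("t",round(s["time"],2),"dp",(d/.15).round(3),"rot",(w/2/np.pi).round(4),"deg",np.degrees(np.linalg.norm(w)).round(2),"F",s["ft_force"].round(1),"grip",round(s["grip_force"],1),"w",round(s["width"],4),"q",s["joint_positions"].round(2))
E
python3 - <<'E'
from g import *
from h import *
t=load("top0.npz")
print("gun@130",plane(t,194.6,254,.130),"@143",plane(t,194,254,.143))
print(pix(t,(.596,.145,.081)))
print(rot(1.2,.45,0).apply([0,0,1]))
need((.596,.145,.2),rot(1.067))
E
python3 -m pendant '[{"dp":[-0.8,-0.4,0],"rotation":[0,0,0.01],"jaw":1},{"dp":[-0.8,-0.4,0],"rotation":[0,0,0.01],"jaw":1},{"dp":[-0.8,-0.4,0],"rotation":[0,0,0.01],"jaw":1}]'
python3 -m pendant '[{"dp":[-0.8,-0.4,0],"rotation":[0,0,0],"jaw":1},{"dp":[-0.8,-0.4,0],"rotation":[0,0,0],"jaw":1},{"dp":[-0.8,-0.4,0],"rotation":[0,0,0],"jaw":1}]'
python3 -c "
from g import *
need((.596,.145,.13),rot(1.067))"
```

```text
gun@130 [0.47348693 0.32402581 0.13      ] @143 [0.47390049 0.32242432 0.143     ]
[265.82471114 208.30889565]
[ 0.43496553  0.         -0.9004471 ]
t 0.1 dp [-3.176 -1.589  0.   ] rot [-0.0002  0.      0.0097] deg 3.5 F [-0.2  0.8  0. ] grip 0.0 w 0.0871 q [-1.15  0.33 -0.06  1.46  0.02  1.35 -0.09]
time: 0.48
ee_pos: [0.3544, 0.4549, 0.2005]
eef_rot: [0.254, 0.967, -0.001, 0.001]
ft_force: [-0.2, 0.8, 1.0]
width: 0.0871
grip_force: 0.0
time: 0.85
ee_pos: [0.429, 0.3447, 0.2004]
eef_rot: [0.253, 0.967, -0.0, 0.0]
ft_force: [-0.3, 0.9, 0.5]
width: 0.0869
grip_force: 0.0
t 0.85 dp [-1.622 -0.615  0.472] rot [-0.0001  0.0002 -0.0013] deg 0.47 F [-0.3  0.9  0.5] grip 0.0 w 0.0869 q [-0.84  0.17  0.09  1.67 -0.01  1.31  0.31]
```

```bash

python3 -m pendant '[{"dp":[-0.8,-0.3,0],"rotation":[0,0,0],"jaw":1},{"dp":[-0.8,-0.3,0],"rotation":[0,0,0],"jaw":1},{"dp":[-0.8,-0.3,0],"rotation":[0,0,0],"jaw":1},{"dp":[-0.8,-0.3,0],"rotation":[0,0,0],"jaw":1}]'
python3 -m pendant '[{"dp":[-0.8,-0.3,0],"rotation":[0,0,0],"jaw":0.55},{"dp":[-0.8,-0.3,0],"rotation":[0,0,0],"jaw":0.55},{"dp":[-0.8,-0.3,0.3],"rotation":[0,0,0],"jaw":0.55},{"dp":[-0.8,-0.3,0.3],"rotation":[0,0,0],"jaw":0.55},{"dp":[-0.8,-0.3,0.3],"rotation":[0,0,0],"jaw":0.55}]'
python3 - <<'E'
from g import *
need((.596,.145,.055),rot(1.067))
E
```

```text
time: 1.35
ee_pos: [0.5089, 0.2524, 0.2001]
eef_rot: [0.25, 0.968, 0.0, -0.0]
ft_force: [-0.3, 1.6, -0.0]
width: 0.087
grip_force: 0.0
time: 1.98
ee_pos: [0.5923, 0.1562, 0.1567]
eef_rot: [0.248, 0.969, 0.001, 0.0]
ft_force: [-0.6, 0.6, 0.6]
width: 0.0503
grip_force: 0.0
t 1.98 dp [-0.058 -0.055  0.678] rot [ 0.0002 -0.      0.0003] deg 0.12 F [-0.6  0.6  0.6] grip 0.0 w 0.0503 q [-0.54  0.33  0.26  1.57 -0.09  1.25  0.8 ]
```

```bash

python3 -m pendant '[{"dp":[-0.058,-0.055,0.3],"rotation":[0,0,0],"jaw":0.55},{"dp":[-0.058,-0.055,0.67],"rotation":[0,0,0],"jaw":0.55},{"dp":[-0.058,-0.055,0.67],"rotation":[0,0,0],"jaw":0.55},{"dp":[-0.058,-0.055,0.67],"rotation":[0,0,0],"jaw":0},{"dp":[-0.058,-0.055,0.67],"rotation":[0,0,0],"jaw":0},{"dp":[-0.058,-0.055,0.67],"rotation":[0,0,0],"jaw":0},{"dp":[-0.058,-0.055,0.67],"rotation":[0,0,0],"jaw":0},{"dp":[-0.058,-0.055,0.67],"rotation":[0,0,0],"jaw":0}]' 12
python3 - <<'E'
from g import *
need((.596,.145,.056),rot(-1.113))
E
```

```text
time: 2.98
ee_pos: [0.5984, 0.1443, 0.0563]
eef_rot: [0.25, 0.968, 0.002, 0.002]
ft_force: [6.2, 5.8, 0.0]
width: 0.0142
grip_force: 11.8
t 2.98 dp [ 0.016 -0.004  0.002] rot [ 0.0009 -0.0006  0.3469] deg 124.87 F [6.2 5.8 0. ] grip 11.8 w 0.0142 q [-0.51  0.43  0.25  1.67 -0.12  1.06  0.84]
```

```bash

python3 -m pendant '[{"dp":[0.01,0.01,0],"rotation":[0,0,0.029],"jaw":0},{"dp":[0.01,0.01,0],"rotation":[0,0,0.058],"jaw":0},{"dp":[0.01,0.01,0],"rotation":[0,0,0.087],"jaw":0},{"dp":[0.01,0.01,0],"rotation":[0,0,0.116],"jaw":0},{"dp":[0.01,0.01,0],"rotation":[0,0,0.145],"jaw":0},{"dp":[0.01,0.01,0],"rotation":[0,0,0.174],"jaw":0},{"dp":[0.01,0.01,0],"rotation":[0,0,0.174],"jaw":0},{"dp":[0.01,0.01,0],"rotation":[0,0,0.174],"jaw":0}]'
python3 - <<'E'
from g import *
need((.596,.145,.056),rot(-1.113))
E
```

```text
time: 3.98
ee_pos: [0.5975, 0.1439, 0.0562]
eef_rot: [0.715, 0.699, 0.001, 0.001]
ft_force: [5.0, -1.3, 5.6]
width: 0.0135
grip_force: 11.9
t 3.98 dp [ 0.007 -0.01   0.001] rot [ 0.0005 -0.0004  0.1734] deg 62.42 F [ 5.  -1.3  5.6] grip 11.9 w 0.0135 q [-0.67  0.45  0.45  1.68 -0.22  1.06 -0.17]
```

```bash

python3 -m pendant '[{"dp":[0,0,0],"rotation":[0,0,0.029],"jaw":0},{"dp":[0,0,0],"rotation":[0,0,0.058],"jaw":0},{"dp":[0,0,0],"rotation":[0,0,0.087],"jaw":0},{"dp":[0,0,0],"rotation":[0,0,0.116],"jaw":0},{"dp":[0,0,0],"rotation":[0,0,0.145],"jaw":0},{"dp":[0,0,0],"rotation":[0,0,0.1735],"jaw":0},{"dp":[0,0,0],"rotation":[0,0,0.1735],"jaw":0},{"dp":[0,0,0],"rotation":[0,0,0.1735],"jaw":0}]'
python3 -m pendant '[{"dp":[0,0,0],"rotation":[0,0,0],"jaw":0},{"dp":[0,0,0],"rotation":[0,0,0],"jaw":0.6},{"dp":[0,0,0],"rotation":[0,0,0],"jaw":0.6},{"dp":[0,0,0],"rotation":[0,0,0],"jaw":0.6},{"dp":[0,0,-0.3],"rotation":[0,0,0],"jaw":0.6},{"dp":[0,0,-0.95],"rotation":[0,0,0],"jaw":1},{"dp":[0,0,-0.95],"rotation":[0,0,0],"jaw":1},{"dp":[0,0,-0.95],"rotation":[0,0,0],"jaw":1}]'
python3 - <<'E'
from g import *
need((.596,.145,.2),rot(-1.113))
for az in(-1.113,2.03,.3,.9): need((.4735,.323,.2),rot(az))
E
```

```text
time: 4.97
ee_pos: [0.5966, 0.1446, 0.0561]
eef_rot: [0.974, 0.227, 0.001, -0.0]
ft_force: [0.8, -0.2, 8.6]
width: 0.0136
grip_force: 11.9
time: 5.98
ee_pos: [0.5972, 0.1443, 0.2003]
eef_rot: [0.974, 0.225, 0.002, -0.001]
ft_force: [0.3, -1.8, 0.9]
width: 0.0742
grip_force: 0.0
t 5.97 dp [-0.005 -0.007  0.002] rot [-0.     -0.0007 -0.0007] deg 0.37 F [ 0.3 -1.8  0.9] grip 0.0 w 0.0742 q [-0.88  0.36  0.74  1.53 -0.25  1.34 -1.24]
t 5.97 dp [-2.200e-01 -1.432e+00  1.000e-03] rot [-0.     -0.0007 -0.0007] deg 0.37 F [ 0.3 -1.8  0.9] grip 0.0 w 0.0742 q [-0.88  0.36  0.74  1.53 -0.25  1.34 -1.24]
t 5.97 dp [-2.200e-01 -1.432e+00  1.000e-03] rot [-0.0012  0.      0.4991] deg 179.66 F [ 0.3 -1.8  0.9] grip 0.0 w 0.0742 q [-0.88  0.36  0.74  1.53 -0.25  1.34 -1.24]
t 5.97 dp [-2.200e-01 -1.432e+00  1.000e-03] rot [ 0.0005 -0.0006 -0.2256] deg 81.22 F [ 0.3 -1.8  0.9] grip 0.0 w 0.0742 q [-0.88  0.36  0.74  1.53 -0.25  1.34 -1.24]
t 5.97 dp [-2.200e-01 -1.432e+00  1.000e-03] rot [ 0.0007 -0.0005 -0.3211] deg 115.59 F [ 0.3 -1.8  0.9] grip 0.0 w 0.0742 q [-0.88  0.36  0.74  1.53 -0.25  1.34 -1.24]
```

```bash

python3 -m pendant '[{"dp":[-0.22,-1,0],"rotation":[0,0,-0.029],"jaw":0.8},{"dp":[-0.22,-1,0],"rotation":[0,0,-0.058],"jaw":0.8},{"dp":[-0.22,-1,0],"rotation":[0,0,-0.087],"jaw":0.8},{"dp":[-0.22,-1,0],"rotation":[0,0,-0.116],"jaw":0.8},{"dp":[-0.22,-1,0],"rotation":[0,0,-0.145],"jaw":0.8},{"dp":[-0.22,-1,0],"rotation":[0,0,-0.174],"jaw":0.8},{"dp":[-0.22,-1,0],"rotation":[0,0,-0.2],"jaw":0.8},{"dp":[-0.22,-1,0],"rotation":[0,0,-0.2],"jaw":0.8}]'
python3 - <<'E'
from g import *
from h import *
need((.4735,.322,.2),rot(.6))
from bench import camera
t=camera("top")
cv2.imwrite("pics/dial2.png",cv2.resize(cv2.cvtColor(t["image"][160:260,180:360],cv2.COLOR_RGB2BGR),None,fx=4,fy=4,interpolation=cv2.INTER_CUBIC))
np.savez("top1.npz",**{k:t[k] for k in("image","z_map","mtx","T")})
E
```

```text
time: 6.98
ee_pos: [0.5, 0.2643, 0.1963]
eef_rot: [0.657, 0.754, -0.001, -0.0]
ft_force: [-0.4, -0.2, 0.0]
width: 0.0695
grip_force: 0.0
t 6.97 dp [ 0.405 -0.122 -0.025] rot [-0.0003  0.     -0.0736] deg 26.48 F [-0.4 -0.2  0. ] grip 0.0 w 0.0695 q [-1.01  0.21  0.52  1.65 -0.11  1.31 -0.34]
```

View pics/dial2.png

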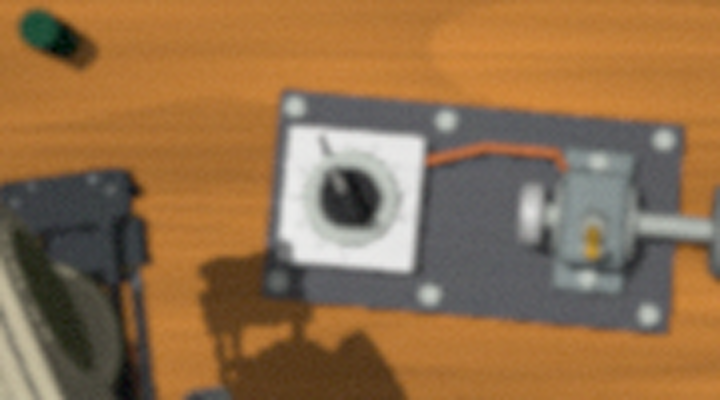

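The white line at crop (338,183) now points at the long mark (325,145). Next is the gun.

```bash

python3 -m pendant '[{"dp":[0.405,-0.122,-0.025],"rotation":[0,0,-0.029],"jaw":0.75},{"dp":[0.405,-0.122,-0.025],"rotation":[0,0,-0.0736],"jaw":0.75},{"dp":[0.405,-0.122,-0.025],"rotation":[0,0,-0.0736],"jaw":0.75},{"dp":[0.405,-0.122,-0.025],"rotation":[0,0,-0.0736],"jaw":0.75},{"dp":[0.405,-0.122,-0.025],"rotation":[0,0,-0.0736],"jaw":0.75}]'
python3 - <<'E'
from g import *
need((.4737,.322,.082),rot(.6))
E
```

```text
time: 7.65
ee_pos: [0.474, 0.322, 0.201]
eef_rot: [0.468, 0.884, -0.0, -0.0]
ft_force: [-0.2, 0.4, 0.4]
width: 0.0655
grip_force: 0.0
t 7.65 dp [ 0.001 -0.002  0.793] rot [-0.0001  0.     -0.0005] deg 0.18 F [-0.2  0.4  0.4] grip 0.0 w 0.0655 q [-1.04  0.22  0.43  1.62 -0.09  1.32 -0.  ]
```

```bash

python3 -m pendant '[{"dp":[0,0,0.3],"rotation":[0,0,0],"jaw":0.75},{"dp":[0,0,0.6],"rotation":[0,0,0],"jaw":0.75},{"dp":[0,0,0.79],"rotation":[0,0,0],"jaw":0.75},{"dp":[0,0,0.79],"rotation":[0,0,0],"jaw":0.75},{"dp":[0,0,0.79],"rotation":[0,0,0],"jaw":0.2},{"dp":[0,0,0.79],"rotation":[0,0,0],"jaw":0.2},{"dp":[0,0,0.79],"rotation":[0,0,0],"jaw":0.2},{"dp":[0,0,0.79],"rotation":[0,0,0],"jaw":0.2}]' 10
python3 -m pendant '[{"dp":[0,0,0],"rotation":[0,0,0],"jaw":0},{"dp":[0,0,0],"rotation":[0,0,0],"jaw":0},{"dp":[0,0,0],"rotation":[0,0,0],"jaw":0}]' 50
```

```text
time: 8.65
ee_pos: [0.4743, 0.3224, 0.0832]
eef_rot: [0.466, 0.885, 0.0, 0.0]
ft_force: [-0.3, -0.3, -0.3]
width: 0.0333
grip_force: 0.0
time: 9.02
ee_pos: [0.4742, 0.3223, 0.0829]
eef_rot: [0.466, 0.885, 0.0, 0.0]
ft_force: [-0.5, -0.6, 3.2]
width: 0.029
grip_force: 49.8
```

```bash

python3 -m pendant '[{"dp":[0,0,-0.1],"rotation":[0,0,0],"jaw":0},{"dp":[0,0,-0.3],"rotation":[0,0,0],"jaw":0},{"dp":[0,0,-0.6],"rotation":[0,0,0],"jaw":0},{"dp":[0,0,-0.95],"rotation":[0,0,0],"jaw":0},{"dp":[0,0,-0.95],"rotation":[0,0,0],"jaw":0},{"dp":[0,0,-0.95],"rotation":[0,0,0],"jaw":0}]'
python3 - <<'E'
from g import *
from h import *
from bench import camera
need((.4737,.322,.22),rot(.6))
yaw=-.084;O=np.array([.5867,.0353,0]);Rz=R.from_euler("z",yaw)
w=lambda p:Rz.apply(np.array(p)/1000)+O
tip=w([-19.8,-60,115]);base=w([-19.8+15.66,-60,115-32.4]);print("tip model",tip,"base",base)
out=[]
for n,z0 in(("top",(318,338,203,233)),("side",(318,348,180,210))):
    c=camera(n);np.savez(n+"2.npz",**{k:c[k] for k in("image","z_map","mtx","T")})
    x0,x1,y0,y1=z0;k=13
    im=cv2.resize(cv2.cvtColor(c["image"][y0:y1,x0:x1],cv2.COLOR_RGB2BGR),None,fx=k,fy=k,interpolation=cv2.INTER_CUBIC)
    for p,col in((tip,(255,0,255)),(base,(255,255,0))):
        q=(pix(c,p)-[x0,y0]+.5)*k;print(n,pix(c,p).round(2));cv2.circle(im,tuple(int(a) for a in q),4,col,1)
    out.append(im)
cv2.imwrite("pics/nip.png",np.hstack(out))
c=load("side2.npz");cv2.imwrite("pics/side2.png",cv2.resize(cv2.cvtColor(c["image"][150:350,250:470],cv2.COLOR_RGB2BGR),None,fx=2.5,fy=2.5))
E
```

```text
time: 9.78
ee_pos: [0.4737, 0.322, 0.2248]
eef_rot: [0.466, 0.885, -0.0, -0.0]
ft_force: [0.8, -0.4, -2.5]
width: 0.0292
grip_force: 49.8
t 9.78 dp [-0.     0.     0.032] rot [-0.0001 -0.      0.0001] deg 0.07 F [ 0.8 -0.4 -2.5] grip 49.8 w 0.0292 q [-1.05  0.21  0.43  1.59 -0.09  1.37 -0.  ]
tip model [ 0.56193574 -0.0228272   0.115     ] base [ 0.57754052 -0.02414109  0.0826    ]
top [327.95 220.71]
top [328.27 215.33]
side [333.62 192.12]
side [328.15 201.26]
```

View pics/nip.png

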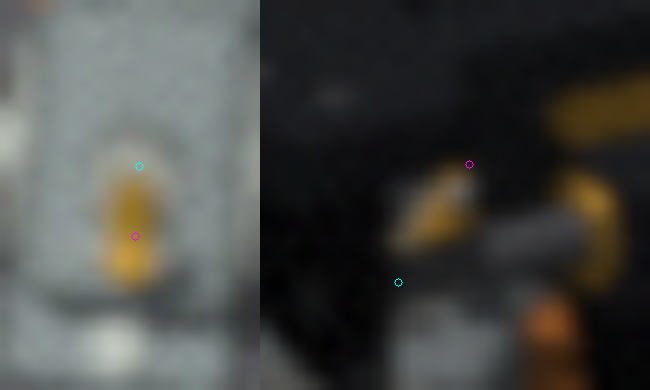

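View pics/side2.png

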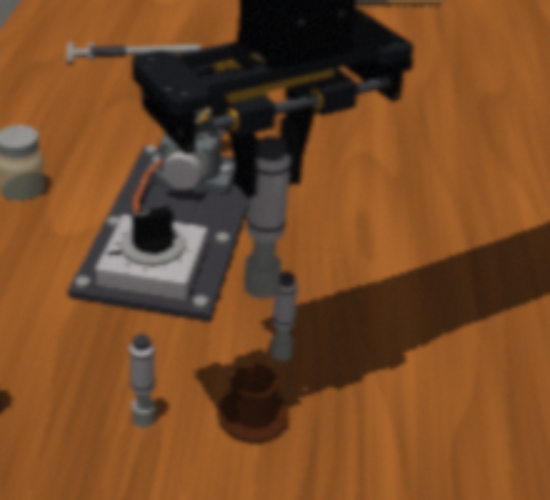

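The top crop puts the brass tip disc near px (327.6,222.9), a bit below the model. The gun hangs straight in the fingers and the cup is empty. I check the tip with the unobstructed first side view.

```bash

python3 - <<'E'
from h import *
s=load("side0.npz");t=load("top0.npz");t2=load("top2.npz");t1=load("top1.npz")
k=13;f=lambda c,x0,y0,n:cv2.resize(cv2.cvtColor(c["image"][y0:y0+n,x0:x0+n],cv2.COLOR_RGB2BGR),None,fx=k,fy=k,interpolation=cv2.INTER_CUBIC)
a=f(s,318,180,30);b=f(t,313,203,30)
L=np.array([-.0156,.0013,.0324]);L/=np.linalg.norm(L)
for j,(x,col) in enumerate(((.562,(255,0,255)),(.557,(255,255,0)))):
  for p in([x,-.0228,.115],np.array([x,-.0228,.115])-L*.036):
    for im,c,o in((a,s,(318,180)),(b,t,(313,203))):
        q=(pix(c,p)-o+.5)*k;cv2.circle(im,tuple(int(v) for v in q),4,col,1)
cv2.imwrite("pics/nip2.png",np.hstack([a,b]))
np.set_printoptions(linewidth=200)
sat=lambda c:c["image"][...,0].astype(int)-c["image"][...,2]
print(sat(s)[188:206,322:342]);print(np.mean([sat(c) for c in(t,t1,t2)],0).astype(int)[210:230,321:335])
E
```

```text
[[100  99  87  63  32  11   3   2   1   1   1   1   1   1   4   6  18  39  68  90]
 [ 99  91  67  33  10   2  -1   0   0  -1   1   2   0  -1   1   0   4  12  35  68]
 [ 98  81  47  15   2   0  -1   0   0   0   1   5  10   7   2   1   2   4  12  39]
 [ 93  65  28   6   1   0   0   0   1   2  14  36  49  37  16   3   1   1   6  25]
 [ 83  50  16   1   0   1   1   1   2   9  40  79  97  82  39   9   2   1   2  12]
 [ 74  37   8   1   0   2   0   1   3  21  47  66  78  74  40  10   0  -1   1   7]
 [ 69  29   5   1   1   0   1   1  11  32  35  28  31  39  26   5   1  -1   1   3]
 [ 68  28   5   3   1   1   1   6  26  49  46  20  17  19  12   4   0   0   1   2]
 [ 73  33   7   1   1   1   3  17  47  73  67  41  26  13   4   1   1   1   1   2]
 [ 75  39   8   1   1   2  11  35  66  84  75  52  27   8   2   0   1   1  -1   4]
 [ 78  44  11   2   3   5  21  53  81  87  67  40  17   3   0   1   1   1   1  10]
 [ 49  26   6   1   3  12  35  68  84  76  52  26   8   1   0   0   0  -1   1  13]
 [  8   3  -3   0   4  15  43  76  82  61  33  12   2   0   1   0   1   0   4  28]
 [ -4  -5  -4   0   3
[... 875 characters left out ...]
0 -10  -2  12  46  86 100  61  23   3  -4  -8  -8]
 [ -9 -10  -9  -3  14  52  93 105  66  24   1  -8  -7  -8]
 [ -8 -11 -10  -6  12  51  94 103  63  21  -1  -8  -8  -7]
 [ -9  -8  -9  -4  15  53 102 108  62  21  -2  -6  -9  -7]
 [ -7 -10  -8  -1  18  63 116 117  68  23   1  -5  -8  -8]
 [ -8  -8  -9  -3  17  61 109 111  65  23   0  -5  -7  -8]
 [ -7  -7  -8  -6   4  31  66  72  42  12  -2  -5  -8  -7]
 [ -6  -7  -7  -9  -5   5  18  21  10  -1  -5  -6  -7  -7]
 [ -8  -5  -7  -7  -5  -4  -2  -2  -7  -7  -6  -7  -7  -6]
 [ -8 -10  -6  -5  -3  -2  -1  -3  -4  -7  -5  -6  -7  -5]
 [-11 -11  -8  -5  -2   0   1  -1  -3  -5  -7  -8  -8  -8]
 [-10 -10  -9  -4  -2   1   1   0  -4  -9  -8  -9  -9  -9]]
```

View pics/nip2.png

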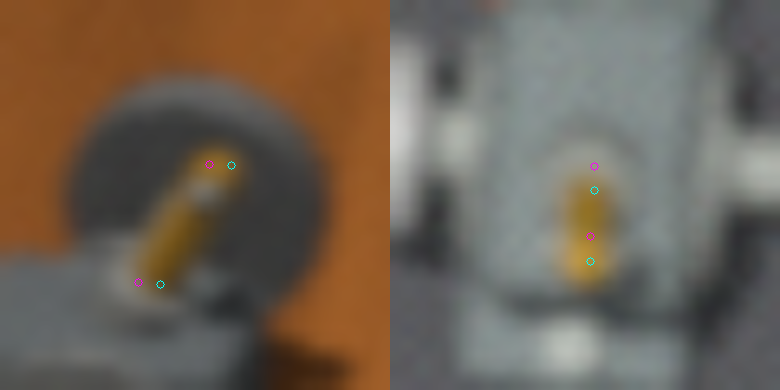

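```bash

python3 - <<'E'
from h import *
s=load("side0.npz");t=load("top0.npz")
a,b=ray(t,327.5,222.3),ray(s,334.0,192.0);p=tri(a,b);print("tip",p,"reproj",pix(t,p),pix(s,p),plane(t,327.5,222.3,.115))
# stem lower visible: top row ~216.3 ; side centreline (329.0,200.5)
L=np.array([-.0156,.0013,.0324])/.036
for q in(0,10,20,30):print(q,pix(t,p-L*q/1000).round(2),pix(s,p-L*q/1000).round(2))
sat=lambda c:np.clip(c["image"][...,0].astype(float)-c["image"][...,2],0,None)
S=sat(s)
for v in(195,196,197,198,199,200,201):
    x=np.arange(326,338);w=S[v,326:338];print(v,((x*w).sum()/w.sum()).round(2),end=' ; ')
# gun in lifted pose: barrel points side/top
s2=load("side2.npz");Q=cloud(s2);m=np.zeros((400,640),bool);m[205:270,345:372]=1
k=m&(Q[...,2]>.13)&(Q[...,2]<.32)&(abs(Q[...,0]-.474)<.03)&(abs(Q[...,1]-.33)<.03)
P=Q[k]
for z in np.arange(.14,.31,.015):
    u=P[abs(P[:,2]-z)<.0075]
    if len(u)>5:print(z.round(3),len(u),np.median(u,0).round(4),np.ptp(u[:,0]).round(4))
E
```

```text
tip [ 0.55918507 -0.02147739  0.11629818] reproj [327.44127678 221.73614883] [334.52691378 192.02549636] [ 0.55773994 -0.0216548   0.115     ]
0 [327.44 221.74] [334.53 192.03]
10 [327.53 220.21] [332.98 194.6 ]
20 [327.62 218.7 ] [331.45 197.16]
30 [327.71 217.21] [329.94 199.68]
195 332.22 ; 196 331.7 ; 197 331.33 ; 198 330.82 ; 199 330.3 ; 200 329.86 ; 201 329.55 ; 0.155 83 [0.4735 0.3357 0.1557] 0.0279
0.17 122 [0.4725 0.3329 0.1729] 0.0284
0.185 58 [0.4724 0.3312 0.1849] 0.0179
0.2 39 [0.472  0.332  0.1978] 0.027
0.215 101 [0.4726 0.3359 0.2151] 0.0292
0.23 97 [0.4712 0.336  0.2296] 0.029
0.245 123 [0.4715 0.3362 0.2469] 0.0464
0.26 170 [0.4717 0.336  0.26  ] 0.0477
0.275 205 [0.4693 0.333  0.2743] 0.0474
0.29 135 [0.4776 0.3315 0.2854] 0.0464
0.305 12 [0.4896 0.3447 0.2988] 0.0108
```

```bash
cat >> g.py <<'E'
yaw=-.084;n=np.array([-np.sin(.45)*np.cos(yaw),-np.sin(.45)*np.sin(yaw),np.cos(.45)])
tip=np.array([.5597,-.022,.1155]);RN=rot(yaw,.45,yaw)
def tcp(d): return tip+n*(.0569+d)
E
python3 - <<'E'
from g import *
print(tcp(.05),RN.apply([0,0,1]),n)
need(tcp(.05),RN)
p=r.read_state()["ee_pos"]
need((p+tcp(.05)*1)/2+[0,0,.03],rot(.26))
E
```

```text
[ 0.51336613 -0.01809878  0.2117578 ] [ 0.43343188 -0.03649415 -0.9004471 ] [-0.43343188  0.03649415  0.9004471 ]
t 9.88 dp [-2.02  -1.061  0.084] rot [-0.0691 -0.0243  0.1072] deg 46.74 F [ 0.4 -0.7 -1.6] grip 49.8 w 0.0285 q [-1.05  0.21  0.43  1.59 -0.09  1.37 -0.  ]
t 9.88 dp [-1.01  -0.531 -0.158] rot [-0.0004  0.0001  0.0543] deg 19.53 F [ 0.4 -0.7 -1.6] grip 49.8 w 0.0285 q [-1.05  0.21  0.43  1.59 -0.09  1.37 -0.  ]
```

```bash

python3 -m pendant '[{"dp":[-0.3,-0.15,-0.1],"rotation":[0,0,0.02],"jaw":0},{"dp":[-0.6,-0.3,-0.16],"rotation":[0,0,0.04],"jaw":0},{"dp":[-0.9,-0.47,-0.16],"rotation":[0,0,0.054],"jaw":0},{"dp":[-1,-0.53,-0.16],"rotation":[0,0,0.054],"jaw":0},{"dp":[-1,-0.53,-0.16],"rotation":[0,0,0.054],"jaw":0}]'
python3 - <<'E'
from g import *
need(tcp(.05),RN)
E
```

```text
time: 10.5
ee_pos: [0.493, 0.1526, 0.2486]
eef_rot: [0.609, 0.793, -0.0, -0.0]
ft_force: [-0.2, 0.8, -1.9]
width: 0.0291
grip_force: 49.8
t 10.5 dp [-1.135 -0.161  0.246] rot [-0.0711 -0.0123  0.0539] deg 32.42 F [-0.2  0.8 -1.9] grip 49.8 w 0.0291 q [-0.93  0.06  0.57  1.7  -0.03  1.4  -0.1 ]
```

```bash

python3 -m pendant '[{"dp":[-0.35,-0.04,0],"rotation":[-0.018,-0.003,0.014],"jaw":0},{"dp":[-0.7,-0.09,0],"rotation":[-0.036,-0.006,0.028],"jaw":0},{"dp":[-1,-0.14,0.05],"rotation":[-0.055,-0.0095,0.042],"jaw":0},{"dp":[-1,-0.16,0.1],"rotation":[-0.0711,-0.0123,0.0539],"jaw":0},{"dp":[-1,-0.16,0.1],"rotation":[-0.0711,-0.0123,0.0539],"jaw":0},{"dp":[-1,-0.16,0.1],"rotation":[-0.0711,-0.0123,0.0539],"jaw":0}]'
python3 - <<'E'
from g import *
need(tcp(.05),RN)
E
```

```text
time: 11.25
ee_pos: [0.5094, 0.0036, 0.2349]
eef_rot: [0.716, 0.661, 0.151, 0.164]
ft_force: [0.7, -0.2, -1.7]
width: 0.0285
grip_force: 49.8
t 11.25 dp [-0.142 -0.033  0.155] rot [ 0.     -0.0003  0.0006] deg 0.25 F [ 0.7 -0.2 -1.7] grip 49.8 w 0.0285 q [-0.77 -0.39  0.46  2.13  0.41  0.97 -0.54]
```

```bash

python3 -m pendant '[{"dp":[-0.142,-0.033,0.05],"rotation":[0,0,0],"jaw":0},{"dp":[-0.142,-0.033,0.22],"rotation":[0,0,0],"jaw":0},{"dp":[-0.142,-0.033,0.22],"rotation":[0,0,0],"jaw":0},{"dp":[-0.142,-0.033,0.22],"rotation":[0,0,0],"jaw":0}]'
python3 - <<'E'
from g import *
from h import *
from bench import camera
need(tcp(.04),RN);need(tcp(0),RN)
st=r.read_state();Rc=R.from_quat(st["eef_rot"]);out=[]
m=st["ee_pos"]+Rc.apply([0,0,.0769]);cap=st["ee_pos"]-Rc.apply([0,0,.06]);print("mouth",m)
for nme,(x0,y0) in(("top",(298,188)),("side",(308,163))):
    c=camera(nme);np.savez(nme+"3.npz",**{k:c[k] for k in("image","z_map","mtx","T")})
    k=7;im=cv2.resize(cv2.cvtColor(c["image"][y0:y0+56,x0:x0+56],cv2.COLOR_RGB2BGR),None,fx=k,fy=k,interpolation=cv2.INTER_CUBIC)
    for p,col in((m,(0,255,0)),(tip,(255,0,255)),(cap,(255,255,0))):
        q=(pix(c,p)-(x0,y0)+.5)*k;cv2.circle(im,tuple(int(v) for v in q),4,col,1)
    out.append(im)
cv2.imwrite("pics/app.png",np.hstack(out))
E
```

```text
time: 11.75
ee_pos: [0.5176, -0.019, 0.2033]
eef_rot: [0.717, 0.661, 0.151, 0.165]
ft_force: [0.6, 0.2, -2.2]
width: 0.029
grip_force: 49.8
t 11.75 dp [ 0.003 -0.001  0.003] rot [ 0.0002 -0.0001  0.0003] deg 0.14 F [ 0.6  0.2 -2.2] grip 49.8 w 0.029 q [-0.76 -0.36  0.53  2.17  0.4   0.89 -0.49]
t 11.75 dp [ 0.003 -0.001  0.27 ] rot [ 0.0002 -0.0001  0.0003] deg 0.14 F [ 0.6  0.2 -2.2] grip 49.8 w 0.029 q [-0.76 -0.36  0.53  2.17  0.4   0.89 -0.49]
mouth [ 0.55099688 -0.02172535  0.13404519]
```

View pics/app.png

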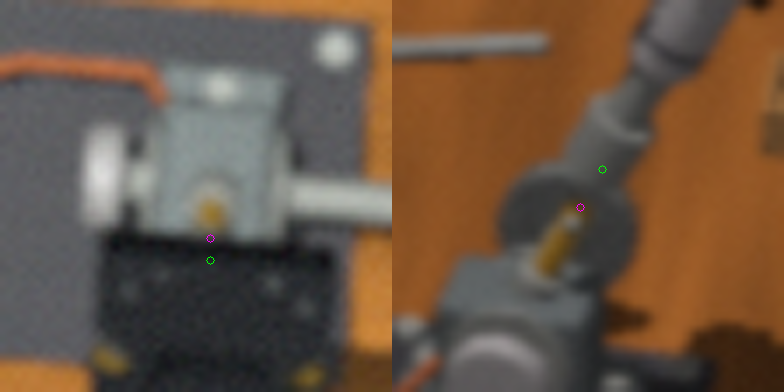

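The gun is poised above the nipple; mouth near crop (593,168), tip near (577,207). The axis may pass slightly left of the tip, so I measure its midline.

```bash

python3 - <<'E'
from g import *
from h import *
c=load("side3.npz");im=c["image"].astype(int);Q=cloud(c)
st=r.read_state();Rc=R.from_quat(st["eef_rot"]);p0=st["ee_pos"];zt=Rc.apply([0,0,1])
rb=cv2.GaussianBlur((im[...,0]-im[...,2]).astype(np.float32),(0,0),.01+.3)
a=pix(c,p0+zt*.0769);
for l in(.001,.005,.009,.013,.055,.059,.063,.067,.072): # along axis from TCP: barrel, then coupler
    q=pix(c,p0+zt*l);q2=pix(c,p0+zt*(l+.01));d=(q2-q)/np.linalg.norm(q2-q);nr=np.array([-d[1],d[0]])
    s=np.arange(-14,14,.25);xy=(q+np.outer(s,nr)).astype(np.float32)
    v=cv2.remap(rb,xy[:,:1].copy(),xy[:,1:].copy(),cv2.INTER_LINEAR).ravel()
    print(l,q.round(1),"nr",nr.round(2),"|",[int(x) for x in v[::4]], "centre",s[v<25].mean().round(2),s[v<25].min(),s[v<25].max())
print("1mm world x,tool y px:",(pix(c,p0+[.001,0,0])-pix(c,p0)).round(3),(pix(c,p0+Rc.apply([0,.001,0]))-pix(c,p0)).round(3),"toolx",(pix(c,p0+Rc.apply([0.001,0,0]))-pix(c,p0)).round(3))
print("tip px",pix(c,tip))
E
```

```text
0.001 [350.1 165.8] nr [-0.86 -0.52] | [88, 102, 109, 110, 110, 109, 107, 104, 93, 62, 24, 5, 1, 1, 1, 2, 2, 2, 3, 9, 38, 81, 103, 109, 108, 106, 104, 103] centre 0.75 -4.0 5.5
0.005 [349.4 166.9] nr [-0.86 -0.52] | [94, 105, 109, 111, 109, 107, 105, 101, 91, 61, 22, 4, 2, 1, 1, 2, 2, 3, 4, 10, 42, 83, 103, 108, 107, 106, 105, 103] centre 0.75 -4.0 5.5
0.009 [348.7 168.1] nr [-0.86 -0.52] | [100, 109, 111, 109, 107, 105, 104, 101, 90, 62, 22, 6, 2, 2, 2, 2, 1, 2, 3, 11, 44, 85, 107, 109, 107, 105, 104, 102] centre 0.75 -4.0 5.5
0.013 [348.  169.2] nr [-0.86 -0.52] | [106, 110, 110, 108, 107, 104, 101, 100, 92, 64, 24, 4, 1, 2, 0, 1, 1, 2, 2, 11, 44, 86, 103, 108, 107, 105, 104, 102] centre 0.62 -4.0 5.25
0.055 [341.1 180.8] nr [-0.86 -0.52] | [108, 108, 106, 104, 104, 106, 107, 107, 102, 82, 44, 14, 4, 3, 2, 2, 2, 3, 4, 10, 34, 72, 94, 97, 97, 95, 93, 92] centre 1.12 -3.25 5.5
0.059 [340.4 181.9] nr [-0.86 -0.52] | [109, 108, 106, 105, 106, 107, 107, 105, 99, 82, 49, 13, 2, 2, 1, 2, 3, 3, 4, 10, 36, 74, 94, 97, 95, 95, 93, 94] centre 1.12 -3.25 5.5
0.063 [339.8 182.9] nr [-0.86 -0.52] | [110, 108, 107, 106, 107, 108, 107, 104, 99, 84, 49, 17, 3, 1, 1, 2, 2, 2, 3, 13, 41, 76, 94, 96, 95, 94, 94, 93] centre 1.12 -3.25 5.5
0.067 [339.1 184. ] nr [-0.86 -0.52] | [109, 108, 107, 107, 108, 109, 106, 103, 99, 85, 52, 19, 3, 2, 2, 2, 2, 3, 4, 11, 39, 75, 92, 94, 94, 93, 93, 94] centre 1.25 -3.0 5.5
0.072 [338.3 185.3] nr [-0.86 -0.52] | [109, 108, 108, 108, 109, 109, 105, 102, 97, 85, 56, 20, 4, 2, 2, 2, 2, 2, 2, 8, 35, 70, 88, 92, 93, 93, 93, 95] centre 1.25 -3.0 5.5
1mm world x,tool y px: [-0.37  -0.024] [-0.324 -0.18 ] toolx [-0.066  0.157]
tip px [334.36603698 192.16748403]
```

```bash

python3 -m pendant '[{"dp":[0.003,-0.014,0.06],"rotation":[0,0,0],"jaw":0},{"dp":[0.003,-0.014,0.12],"rotation":[0,0,0],"jaw":0},{"dp":[0.003,-0.014,0.16],"rotation":[0,0,0],"jaw":0},{"dp":[0.003,-0.014,0.16],"rotation":[0,0,0],"jaw":0}]' 60
python3 - <<'E'
from g import *
need(tcp(0),RN);s=r.read_state();print("tool F",R.from_quat(s["eef_rot"]).inv().apply(s["ft_force"]).round(1))
E
python3 -m pendant '[{"dp":[0,0,0.02],"rotation":[0,0,0],"jaw":0},{"dp":[0,0,0.04],"rotation":[0,0,0],"jaw":0},{"dp":[0,0,0.06],"rotation":[0,0,0],"jaw":0},{"dp":[0,0,0.06],"rotation":[0,0,0],"jaw":0}]'
python3 - <<'E'
from g import *
need(tcp(0),RN);s=r.read_state();print("tool F",R.from_quat(s["eef_rot"]).inv().apply(s["ft_force"]).round(1))
E
```

```text
time: 12.35
ee_pos: [0.5254, -0.02, 0.1791]
eef_rot: [0.717, 0.66, 0.151, 0.164]
ft_force: [-0.4, 0.4, -1.9]
width: 0.029
grip_force: 59.8
t 12.35 dp [0.006 0.022 0.102] rot [ 0.     -0.      0.0001] deg 0.05 F [-0.4  0.4 -1.9] grip 59.8 w 0.029 q [-0.77 -0.32  0.57  2.19  0.4   0.82 -0.48]
tool F [ 0.3 -1.2  1.6]
time: 12.85
ee_pos: [0.5292, -0.0204, 0.171]
eef_rot: [0.717, 0.66, 0.151, 0.164]
ft_force: [-0.6, -2.0, -3.9]
width: 0.0287
grip_force: 59.8
t 12.85 dp [0.006 0.023 0.042] rot [ 0.     -0.0001  0.0001] deg 0.05 F [-0.6 -2.  -3.9] grip 59.8 w 0.0287 q [-0.77 -0.3   0.58  2.19  0.39  0.79 -0.48]
tool F [-2.  -2.1  3.3]
```

```bash

python3 -m pendant '[{"dp":[0,0,0.02],"rotation":[0,0,0],"jaw":0},{"dp":[0,0,0.04],"rotation":[0,0,0],"jaw":0},{"dp":[0,0,0.06],"rotation":[0,0,0],"jaw":0},{"dp":[0,0,0.06],"rotation":[0,0,0],"jaw":0}]'
python3 - <<'E'
from g import *
need(tcp(0),RN);s=r.read_state();print("tool F",R.from_quat(s["eef_rot"]).inv().apply(s["ft_force"]).round(1))
E
```

```text
time: 13.35
ee_pos: [0.534, -0.0202, 0.1642]
eef_rot: [0.717, 0.66, 0.152, 0.165]
ft_force: [-6.7, -1.1, 6.2]
width: 0.0285
grip_force: 59.8
t 13.35 dp [ 0.003  0.014 -0.012] rot [ 0.0003 -0.0002  0.0001] deg 0.15 F [-6.7 -1.1  6.2] grip 59.8 w 0.0285 q [-0.78 -0.28  0.6   2.19  0.38  0.76 -0.47]
tool F [-1.6 -3.3 -8.4]
```

```bash

python3 -m pendant '[{"dp":[0,0,0.015],"rotation":[0,0,0],"jaw":0},{"dp":[0,0,0.03],"rotation":[0,0,0],"jaw":0},{"dp":[0,0,0.03],"rotation":[0,0,0],"jaw":0},{"dp":[0,0,0.03],"rotation":[0,0,0],"jaw":0}]'
python3 - <<'E'
from g import *
need(tcp(0),RN);s=r.read_state();print("tool F",R.from_quat(s["eef_rot"]).inv().apply(s["ft_force"]).round(1))
E
python3 -m pendant '[{"dp":[0,0,0.015],"rotation":[0,0,0],"jaw":0},{"dp":[0,0,0.03],"rotation":[0,0,0],"jaw":0},{"dp":[0,0,0.03],"rotation":[0,0,0],"jaw":0},{"dp":[0,0,0.03],"rotation":[0,0,0],"jaw":0}]'
python3 - <<'E'
from g import *
need(tcp(0),RN);s=r.read_state();print("tool F",R.from_quat(s["eef_rot"]).inv().apply(s["ft_force"]).round(1))
E
```

```text
time: 13.85
ee_pos: [0.5359, -0.0203, 0.1605]
eef_rot: [0.717, 0.66, 0.152, 0.165]
ft_force: [-8.6, 0.0, 7.8]
width: 0.0286
grip_force: 59.8
t 13.85 dp [ 0.002  0.013 -0.04 ] rot [ 0.0004 -0.0003  0.0001] deg 0.16 F [-8.6  0.   7.8] grip 59.8 w 0.0286 q [-0.78 -0.27  0.61  2.2   0.38  0.75 -0.46]
tool F [ -0.7  -4.3 -10.7]
time: 14.35
ee_pos: [0.5381, -0.0202, 0.1572]
eef_rot: [0.717, 0.66, 0.153, 0.164]
ft_force: [-16.5, -0.3, 18.6]
width: 0.0288
grip_force: 59.8
t 14.35 dp [-0.     0.01  -0.066] rot [ 0.0004 -0.0004  0.0001] deg 0.2 F [-16.5  -0.3  18.6] grip 59.8 w 0.0288 q [-0.78 -0.26  0.61  2.2   0.37  0.74 -0.46]
tool F [ -1.7  -6.6 -23.9]
```

```bash

python3 -m pendant '[{"dp":[0,0,-0.01],"rotation":[0,0,0],"jaw":0},{"dp":[0,0,-0.012],"rotation":[0,0,0],"jaw":0},{"dp":[0,0,-0.012],"rotation":[0,0,0],"jaw":0},{"dp":[0,0,-0.012],"rotation":[0,0,0],"jaw":0},{"dp":[0,0,-0.012],"rotation":[0,0,0],"jaw":0},{"dp":[0,0,-0.012],"rotation":[0,0,0],"jaw":0}]'
python3 - <<'E'
from g import *
from h import *
from bench import camera
need(tcp(0),RN);s=r.read_state();print("tool F",R.from_quat(s["eef_rot"]).inv().apply(s["ft_force"]).round(1))
c=camera("side");x0,y0=290,150;im=cv2.resize(cv2.cvtColor(c["image"][y0:y0+100,x0:x0+90],cv2.COLOR_RGB2BGR),None,fx=6,fy=6,interpolation=cv2.INTER_CUBIC)
cv2.imwrite("pics/fin.png",im)
im=c["image"].astype(int);p0=s["ee_pos"];zt=R.from_quat(s["eef_rot"]).apply([0,0,1]);rb=(im[...,0]-im[...,2]).astype(np.float32)
for l in(.003,.009,.033,.04,.056,.063,.07):
    q=pix(c,p0+zt*l);q2=pix(c,p0+zt*(l+.01));d=(q2-q)/np.linalg.norm(q2-q);nr=np.array([-d[1],d[0]])
    t=np.arange(-14,14,.25);xy=(q+np.outer(t,nr)).astype(np.float32)
    v=cv2.remap(rb,xy[:,:1].copy(),xy[:,1:].copy(),cv2.INTER_LINEAR).ravel();print(l,q.round(1),[int(x) for x in v[16:-16:4]],t[v<25].min(),t[v<25].max())
E
```

```text
time: 15.1
ee_pos: [0.5372, -0.0203, 0.1582]
eef_rot: [0.717, 0.66, 0.152, 0.165]
ft_force: [-9.7, -0.4, 10.7]
width: 0.0289
grip_force: 59.8
t 15.1 dp [ 0.001  0.012 -0.057] rot [ 0.0004 -0.0003  0.0001] deg 0.18 F [-9.7 -0.4 10.7] grip 59.8 w 0.0289 q [-0.78 -0.26  0.61  2.2   0.37  0.74 -0.46]
tool F [ -1.2  -4.  -13.8]
0.003 [342.1 180.4] [104, 104, 106, 107, 95, 62, 23, 4, 2, 2, 2, 2, 2, 2, 4, 16, 53, 90, 101, 102] -4.0 5.0
0.009 [341.1 182.1] [105, 106, 108, 107, 96, 65, 24, 4, 1, 1, 2, 3, 3, 2, 4, 15, 48, 86, 98, 100] -4.0 5.25
0.033 [337.3 188.4] [111, 109, 102, 83, 63, 43, 24, 9, 3, 2, 1, 1, 1, 2, 11, 23, 45, 66, 81, 91] -4.0 5.0
0.04 [336.2 190.3] [109, 95, 68, 32, 12, 4, 2, 1, 0, 0, 1, 2, 2, 2, 2, 2, 2, 10, 27, 56] -6.75 7.75
0.056 [333.7 194.4] [70, 28, 6, 0, 0, 0, 1, 1, 1, 2, 2, 3, 3, 3, 3, 2, 0, 0, 0, 5] -8.75 9.75
0.063 [332.6 196.2] [69, 27, 5, 0, 0, 0, 1, 1, 1, 1, 1, 2, 2, 2, 3, 3, 1, 0, 0, 5] -8.75 9.75
0.07 [331.5 198. ] [80, 40, 10, 0, 0, 0, 0, 1, 2, 2, 1, 2, 2, 2, 2, 2, 2, 1, 1, 11] -8.5 9.5
```

View pics/fin.png

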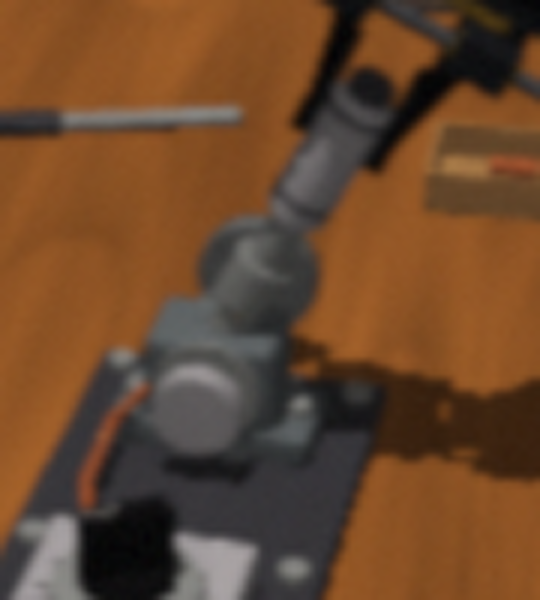

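The coupler covers the stem, with no brass visible around crop (245,300). The push of about 15 N matches the spring sunk roughly 8 mm, and the gun is at rest, so I hand in.

```bash
python3 -c "
from bench import r
print(r.close_job())"
```

```text
the job is handed in; nothing more can be done
None
```

The job is handed in: the dial points at the long mark, and the gun is on the nipple, still gripped and pushed about 8 mm in with roughly 15 N; no verdict came back.

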